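Level the drilling table, then hold the hold-to-run plunger

ROBOT

A 7-joint arm with a two-finger parallel gripper is mounted at the origin on the work surface. World frame = base frame: x ahead of the robot, y to its left, z up, the work surface at z = 0. Lengths are in m, angles in rad, forces in N, time in s.
With the tool pointing down it reaches from about 0.4 to 0.875 m from the base axis. Payload 19.3 kg.
Tool frame: the origin (TCP) lies between the finger pads; the fingertips stand ahead of it and the grasp point (between the pads) lies 8 mm behind it (bot.tip_extent is the x of the fingertips in the tool frame, in m); x points along the fingers, y is the direction in which the jaws open and shut, and the axes are right-handed (so a half turn about x gives the same grasp; the last joint's range is limited). The gripper opens to 85 mm and grips with 20 to 120 N. Pads are 22 mm wide; open, the fingers measure 114 mm over their backs; the gripper's body (76 mm by 85 mm) begins 54 mm behind the grasp point. The pads swing forward as they close: fully open they stand 13 mm farther back than shut.
Start: joints at [1.25, 0.521, -0.036, 1.599, 0.021, 1.021, -0.113], TCP at [0.155, -0.605, 0.242] pointing down, gripper open.
Joint ranges: [-2.91, 2.91], [-0.3, 2.13], [-1.5, 1.42], [0.17, 2.43], [-1.26, 4.41], [0.16, 1.93], [-2.52, 2.52]. Speed limits (rad/s): [1.89, 1.89, 2.39, 2.39, 3.01, 3.01, 3.01].

INTERFACE

Orientations are given as [roll, pitch, yaw] about the fixed x, y, z axes, in that order (R = Rz(yaw) Ry(pitch) Rx(roll)).
In Python, from workcell import observe, grab_frame, camera_info, bot, nets gives the robot as it stands.
- The arm moves only by the tool jog_arm, never from a script. Its argument "commands" is a list of rows, each a list of 6 numbers: the shift along the tool's x, y, z in mm, then the turn, a rotation vector about the tool's x, y, z in rad. A call has 1 to 20 rows; each row shifts and turns the pose as measured when the row begins, along the tool's axes as they then stand; what a row does not reach is not made up. A row lasts 1/10 s, in which the tool goes at most 50 mm and 8.59 degrees, less where a joint would pass 70% of its speed; a pose out of reach is approached as far as the arm can. A call is refused whole if a number of a shift passes 50 or a number of a turn 0.15, either way. A call with a gripper value outside its range is refused whole. "gripper" is the closure in counts, from 0 (fully open) to 255 (shut), set as the call begins (left out, the last holds). The fingers move at their own pace and stop on an object; "newtons" is the grip in N (left out, the last holds). Time passes only in rows, so rows that do not move let the fingers close. It gives the time, the measured TCP pose, the force and the opening at its end, in the units of the state.
- observe(): the state, without advancing time (a new reading comes with each control period).
- grab_frame(name): name is "side" or "top"; returns the picture (384x512x3 uint8, red, green, blue); there is no depth.
- camera_info(name): a dict with "fov_y" (degrees; the focal length in pixels is half the picture's height over the tangent of half this angle, whatever the lens; pixels are square), "cx", "cy" (the principal point, pixels), "distortion" ([k1, k2, p1, p2, k3] as OpenCV has them; the pictures are not rectified), "R" (3x3) and "t" (3): a world point X has camera coordinates R X + t. Camera axes: x right, y down, z forward; pixel columns grow to the right and rows downward; lengths in m; the calibration is good to about 2 mm. A picture is of the moment at which its call begins. camera_info takes no time and is no camera call.
- bot.job_done(): hands the job in, once; it reports no verdict.
Trained networks look in the newest picture that a camera, given by its name, has taken for a name from the list of things; names that differ only in an ending like _2 or _b are one class to them, and where a whole thing is asked for, a point or a joint stands for the part that bears it (a point fixed in the world has none). Each returns a list of dicts, best first, with "p" (0 to 1); they miss things now and then, are a little off and sometimes report something else, mostly with a low value. They report only what shows in the picture. A call takes as long as a camera call. They do not tell look-alikes from the thing itself.
- nets.find_in(camera, name): "rect" ([left, top, right, bottom] in pixels, round what is visible of it).
- nets.silhouettes(camera, name): "mask" (384x512 bool, what is visible of it) and "rect" ([left, top, right, bottom] in pixels, round what is visible of it).
- nets.pinpoint(camera, name): "location" ([column, row] in pixels: a listed point, or the origin of a listed thing).
The state is a dict: "clock": time; "qpos": joint angles; "qd": joint speeds; "joint_efforts": joint torques, N m; "position": TCP position; "tool_rot": TCP orientation; "force": force on the tool from outside, world axes, zero at the start; "moment": the same for the moment, N m; "grip_width": finger opening in m.
Only numpy, scipy, OpenCV 4.12 (cv2) and the standard library are available. Lean on these libraries where they do the work, as an engineer would, in place of code of your own. Each camera call takes 0.05 s, during which the arm holds its last target.

TASK

Turn the knob in front of the small drilling station until its tilting table with the frame corner is level (flush with the rails on both sides), and do not push on the table itself. Only then press the wide round hold-to-run plunger on its pedestal straight down to its middle position, where the cap is flush with its two guard cheeks, and finish while still holding it there: never push it right down to its end stop. Leave the narrow feed button and everything lying about alone.

Things in the scene. Friction and masses are not known exactly. Their poses are not given: they have to be found in the camera images.
- table_top: tilting aluminium plate 150 (x) x 200 (y) x 12 mm, hinged along its y axis, a light wooden frame corner clamped on it (36 mm above the origin). Origin: plate centre, on the hinge, 70 mm above the bench; z is its normal; -x its front (knob side), low at the start by 0.04 to 0.12 rad. Level, its top is flush with the fixed rails on both sides (tops at 76 mm). Behind it a drill unit, 121 mm high.
- knob_grip (a point): grip point of the tilt knob, on its upright axis, 100 mm above the bench, 170 mm in front (-x) of the table_top origin. The knob is a black bar 56 mm long (this point's x), 15 mm thick (y), 82 to 112 mm above the bench, on a 44 mm disc; the axes turn with it. 90 mm free between its axis and the table.
- tilt_knob (a joint): angle of the tilt knob in rad, growing clockwise seen from above; end stops at 0 and 3.4. Each rad clockwise raises the table's front by 0.06 rad; the table is level at 2.0 (starts between 0.1 and 1.3). It stays where it is left; friction 0.06 N m.
- cap_top (a point): centre of the top of the hold-to-run plunger: a wide black round cap (diameter 56, 12 mm thick) between two grey guard cheeks (72 mm apart, 60 mm long along this point's x) on a grey pedestal 130 x 120 mm. Let go, the cap's top is 130 mm above the bench; the cheek tops are at 118 mm, so it is flush with them after 12 mm of travel. z points up.
- enable_cap: the black cap of the hold-to-run plunger, origin 12 mm below cap_top. It slides straight down by at most 24 mm (end stop, cap top 106 mm above the bench) against a spring: about 3.5 N to start, 8 N at the middle position (cap top at 118 mm), 13 N at the end stop.
- feed (a joint): travel in m (0 to 0.012) of the narrow feed button, which is not to be pressed.
- feed_top (a point): centre of the top of the narrow feed button: a black pin of diameter 24 mm, top 132 mm above the bench, on a grey pedestal of the same size without guard cheeks. The two pedestals stand one on each side of the station, either way round.
- wood_offcut: bystander, loose: dark wooden profile offcut, 40 x 160 x 30 mm; origin at its underside
- hinge_plate: bystander, loose: flat open steel hinge, 70 x 77 mm, 10 mm thick; origin at its underside
- screwdriver: bystander, loose: screwdriver lying on the bench; origin at its underside
- screw_jar: bystander, loose: clear jar with a steel lid, diameter 70 mm, 100 mm high; origin at its underside
- carton: bystander, loose: small cardboard carton, 90 x 120 x 60 mm; origin at its underside
- parts_cup: bystander, loose: grey open cup, diameter 80 mm, 80 mm high; origin at its underside
- alu_offcut: bystander, loose: aluminium channel offcut, 120 x 30 x 30 mm; origin at its underside
Things that resemble listed ones, but are neither listed nor needed, are in the scene too. Leave any purple look-alike of the part that bears feed alone.

How it is judged:
On the way, in this order (a step that is already met when the one before it is completed fails the run):
1. the tilting table is level and the knob is let go (angle between table_top's own z axis and vertical below 0.015 rad and contact force between the fingers and table_top below 0.5 N and distance between the grasp point and knob_grip above 0.06 m), for 0.2 s.
2. the plunger is held at its middle position by the fingers, with the table level (angle between table_top's own z axis and vertical below 0.015 rad and height (world z) of cap_top between 0.114 and 0.122 m and contact force between the fingers and enable_cap above 2 N), for 0.3 s.
At the end, for the whole second after the job is handed in: the table is level within 0.015 rad (0.9 degrees), and the fingers keep the hold-to-run plunger pressed 12 mm down, within 4 mm, with more than 2 N, through the last second (all of step 2 and value of joint feed below 0.003 m); the arm keeps its last pose, push and grip.
It fails at once if the plunger is pushed to its end stop (height (world z) of cap_top below 0.1085 m).
It fails at once if the plunger is pressed before the table is level (height (world z) of cap_top below 0.125 m and angle between table_top's own z axis and vertical above 0.02 rad).
It fails at once if the table itself is pushed (contact force between any of the arm, the fingers and table_top above 5 N).
It fails at once if the feed button is pressed (value of joint feed above 0.004 m).
It fails at once if a loose bystander is moved by more than 40 mm (distance of any of wood_offcut, hinge_plate, screwdriver, screw_jar, carton, parts_cup, alu_offcut from where it was at the start of the episode above 0.04 m).
It also fails if it takes over 64 s, if anything falls off the work surface, if the arm or the gripper's body presses on something with over 40 N, if the wrist force passes 120 N, or if a joint passes its speed limit or range.

## Working session

There is one attempt and no reset: what is moved stays moved. The work goes in short steps, Python scripts to look and compute and a tool call to move; the robot and the scene stay as the last step left them, time stands still between calls to the robot, and variables do not carry over. Pictures are saved under pics/ and viewed, and the job is handed in when it is done.

Besides the shell and the picture viewer there is one more tool, called after "Request:" by a JSON object that holds its "fn" and its "kwargs", one argument or row to a line. jog_arm: Moves the arm, as the interface text tells. Its arguments: {"type":"object","properties":{"commands":{"type":"array","items":{"type":"array","items":{"type":"number"}}},"gripper":{"type":"number"},"newtons":{"type":"number"}},"required":["commands"]}

```bash
mkdir -p pics; ls; cat > h.py <<'E'
import numpy as np, cv2
from workcell import observe, grab_frame, camera_info, bot, nets
def K(n):
    c=camera_info(n); f=192/np.tan(np.radians(c["fov_y"])/2)
    return np.array([[f,0,c["cx"]],[0,f,c["cy"]],[0,0,1]]),np.array(c["distortion"],float),np.array(c["R"]),np.array(c["t"])
def ray(n,px):
    k,d,R,t=K(n)
    u=cv2.undistortPoints(np.array([[px]],float),k,d)[0,0]
    v=R.T@np.array([u[0],u[1],1]); return -R.T@t, v/np.linalg.norm(v)
def atz(n,px,z):
    o,v=ray(n,px); return o+v*(z-o[2])/v[2]
def tri(p1,n1,p2,n2):
    o1,v1=ray(n1,p1);o2,v2=ray(n2,p2)
    A=np.stack([v1,-v2],1); s=np.linalg.lstsq(A,o2-o1,rcond=None)[0]
    a=o1+s[0]*v1;b=o2+s[1]*v2
    return (a+b)/2,np.linalg.norm(a-b)
def proj(n,X):
    k,d,R,t=K(n); return cv2.projectPoints(np.array(X,float).reshape(-1,3),cv2.Rodrigues(R)[0],t,k,d)[0].reshape(-1,2)
def save(n,f):
    im=grab_frame(n); cv2.imwrite("pics/"+f,im[:,:,::-1]); return im
E
python3 - <<'E'
from h import *
np.set_printoptions(precision=3,suppress=True)
for n in ("side","top"):
    save(n,n+"0.png")
    print(n,K(n)[0][0,0],-K(n)[2].T@K(n)[3],K(n)[2][2])
    for o in ["table_top","knob_grip","cap_top","feed_top"]:
        print(o,[(np.round(r["location"],1),round(r["p"],2)) for r in nets.pinpoint(n,o)][:4])
s=observe();print(s, bot.tip_extent)
E
```

```text
pics
side 376.88835695961984 [-0.148  0.876  0.75 ] [ 0.497 -0.701 -0.512]
table_top [(array([202.2, 180.4]), 0.89), (array([104.7, 319.4]), 0.34)]
knob_grip [(array([244.6, 188.3]), 0.63)]
cap_top [(array([301.9, 141.9]), 0.68)]
feed_top [(array([152.8, 230.7]), 0.66), (array([ 70.8, 238.4]), 0.58), (array([199.8, 275.3]), 0.53)]
top 422.5810680574153 [0.281 0.003 1.584] [ 0.142  0.008 -0.99 ]
table_top [(array([263.5, 145.1]), 0.79)]
knob_grip [(array([266.1, 189.7]), 0.54), (array([182.1, 139.3]), 0.33)]
cap_top [(array([379.1, 188.9]), 0.57)]
feed_top [(array([165.6, 177.3]), 0.55), (array([146.5, 237.9]), 0.54), (array([117.4, 142.7]), 0.52)]
{'clock': 0.5, 'qpos': array([ 1.25 ,  0.521, -0.036,  1.6  ,  0.021,  1.021, -0.113]), 'qd': array([ 0.001,  0.   , -0.   , -0.001, -0.   , -0.   ,  0.   ]), 'joint_efforts': array([ -0.001, -92.628,   1.977, -37.005,   0.018,   0.002,   0.   ]), 'position': array([ 0.155, -0.605,  0.242]), 'tool_rot': array([-1.702,  1.571,  1.691]), 'force': array([-0.212, -0.401,  0.096]), 'moment': array([0.006, 0.044, 0.015]), 'grip_width': 0.08546331750813314} 0.011
```

View pics/side0.png

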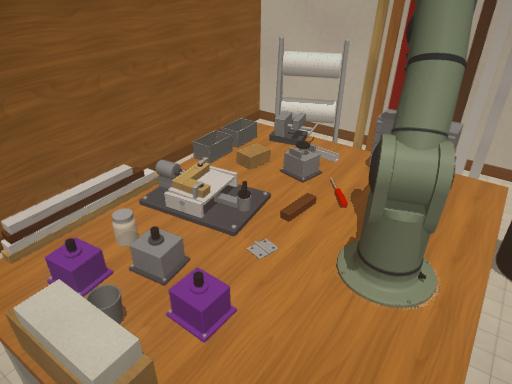

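View pics/top0.png

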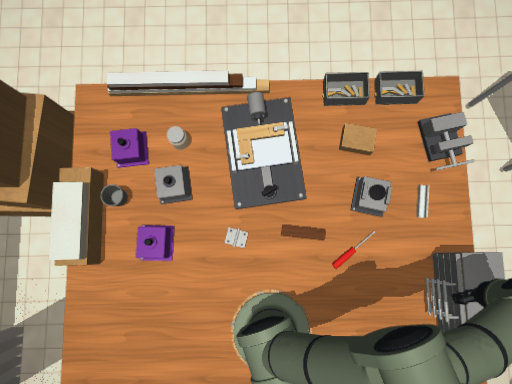

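```bash
python3 - <<'E'
from h import *
np.set_printoptions(precision=4,suppress=True)
s={"table":(202.2,180.4),"knob":(244.6,188.3),"cap":(301.9,141.9),"feed":(152.8,230.7)}
t={"table":(263.5,145.1),"knob":(266.1,189.7),"cap":(379.1,188.9),"feed":(165.6,177.3)}
z=dict(table=.07,knob=.1,cap=.13,feed=.132)
for k in s: print(k,tri(s[k],"side",t[k],"top"),atz("top",t[k],z[k]),atz("side",s[k],z[k]))
ims={n:cv2.imread(f"pics/{n}0.png") for n in("side","top")}
a=ims["top"][90:260,90:450]; cv2.imwrite("pics/topz.png",cv2.resize(a,None,fx=2.2,fy=2.2,interpolation=cv2.INTER_CUBIC))
a=ims["side"][90:290,100:360]; cv2.imwrite("pics/sidez.png",cv2.resize(a,None,fx=2.9,fy=2.9,interpolation=cv2.INTER_CUBIC))
E
```

```text
table (array([0.6685, 0.0143, 0.0781]), np.float64(0.006543412386938508)) [0.6678 0.0125 0.07  ] [0.6817 0.0051 0.07  ]
knob (array([0.4949, 0.0043, 0.1016]), np.float64(0.005947894894277432)) [0.4977 0.0059 0.1   ] [0.4935 0.0011 0.1   ]
cap (array([ 0.4886, -0.3847,  0.1313]), np.float64(0.0003411409444146574)) [ 0.4887 -0.3851  0.13  ] [ 0.4901 -0.3872  0.13  ]
feed (array([0.5449, 0.358 , 0.1211]), np.float64(0.0010074223210193396)) [0.5433 0.3557 0.132 ] [0.5323 0.3668 0.132 ]
```

View pics/topz.png

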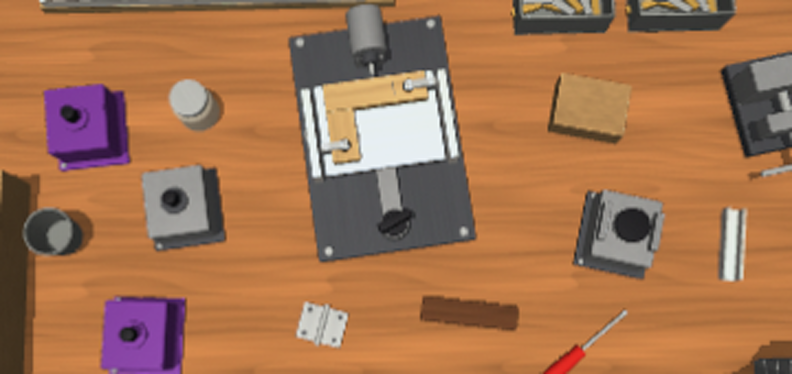

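View pics/sidez.png

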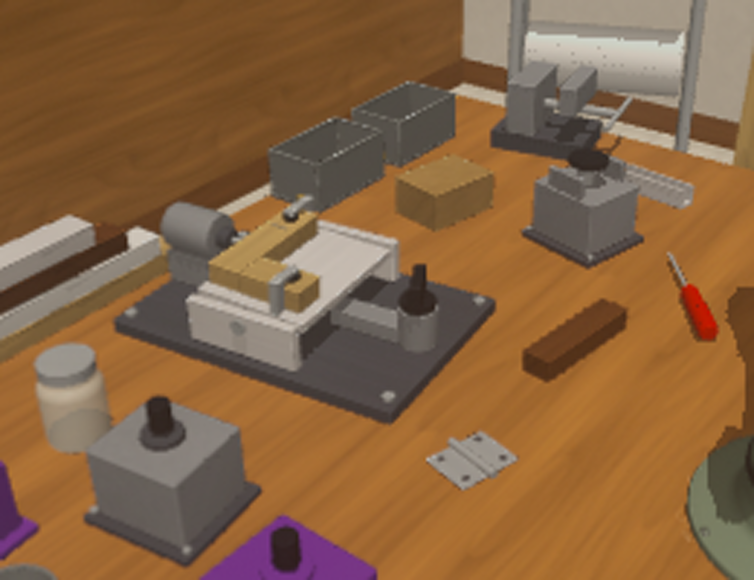

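```bash
python3 - <<'E'
from h import *
for n,(x0,x1,y0,y1) in {"top":(215,310,90,215),"side":(140,275,150,230)}.items():
    a=cv2.imread(f"pics/{n}0.png")[y0:y1,x0:x1]; f=min(790/(x1-x0),590/(y1-y0)); cv2.imwrite(f"pics/{n}zz.png",cv2.resize(a,None,fx=f,fy=f,interpolation=cv2.INTER_CUBIC)); print(f)
E
```

```text
4.72
5.851851851851852
```

View pics/topzz.png

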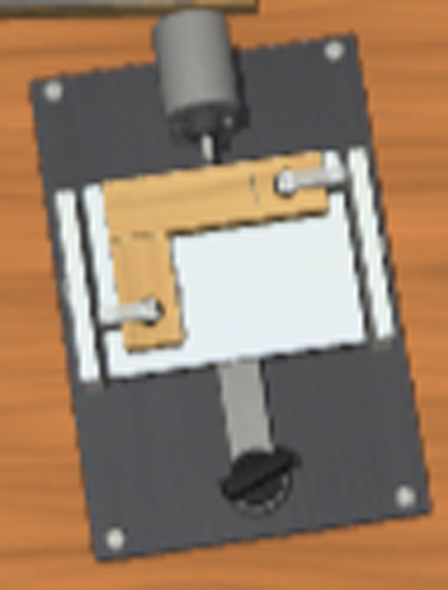

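View pics/sidezz.png

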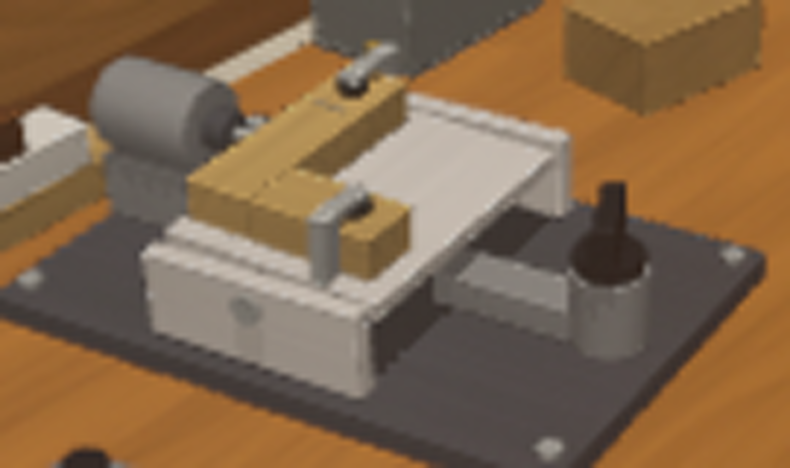

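```bash
python3 - <<'E'
from h import *
from scipy.spatial.transform import Rotation as Ro
np.set_printoptions(precision=4,suppress=True)
s=observe(); print(Ro.from_euler("xyz",s["tool_rot"]).as_matrix())
def tz(p): return (215+(p[0]+.5)/4.72-.5, 90+(p[1]+.5)/4.72-.5)
# outer rail edges (z=.076)
P={k:atz("top",tz(v),.076)[:2] for k,v in dict(Lb=(56,192),Lf=(84,384),Rb=(366,148),Rf=(394,338)).items()}
print(P)
for a,b in(("Lf","Lb"),("Rf","Rb")):
    d=P[b]-P[a];print("rail yaw",np.arctan2(d[1],d[0]),np.linalg.norm(d))
print("rail centre",sum(P.values())/4)
a=atz("top",tz((224,492)),.112)[:2];b=atz("top",tz((298,460)),.112)[:2]
print("bar",a,b,(a+b)/2,np.linalg.norm(b-a),np.arctan2(*(b-a)[::-1]))
print("disc c",atz("top",tz((260,485)),.08))
for n in("top","side"):
  m=nets.silhouettes(n,"knob_grip"); 
  for r in m[:2]: print(n,r["p"],r["rect"],r["mask"].sum())
E
```

```text
[[-0.      0.2482 -0.9687]
 [ 0.0001 -0.9687 -0.2482]
 [-1.     -0.0001 -0.    ]]
{'Lb': array([0.7249, 0.1477]), 'Lf': array([0.5722, 0.127 ]), 'Rb': array([ 0.7553, -0.0947]), 'Rf': array([ 0.6036, -0.1123])}
rail yaw 0.13498507643055968 0.1540589837770971
rail yaw 0.11509896154937771 0.15271392593905775
rail centre [0.664  0.0169]
bar [0.4815 0.0203] [ 0.5045 -0.0353] [ 0.493  -0.0075] 0.06019805160948075 -1.1777926657263624
disc c [ 0.4907 -0.0068  0.08  ]
top 0.71 [369.2, 185.3, 384.3, 197.6] 193
top 0.54 [261.1, 185.7, 275.5, 196.7] 145
```

Request:
{"fn": "jog_arm", "kwargs": {
  "commands": [
    [0,-25,-24,0,0,0],
    [0,-25,-24,0,0,0],
    [0,-25,-24,0,0,0],
    [0,-25,-24,0,0,0],
    [0,-25,-24,0,0,0],
    [0,-25,-24,0,0,0],
    [0,-25,-24,0,0,0],
    [0,-25,-24,0,0,0],
    [0,-25,-24,0,0,0],
    [0,-25,-24,0,0,0],
    [0,-25,-24,0,0,0],
    [0,-25,-24,0,0,0],
    [0,-25,-24,0,0,0],
    [0,-25,-24,0,0,0],
    [0,-25,-24,0,0,0],
    [0,-25,-24,0,0,0],
    [0,-25,-24,0,0,0],
    [0,-25,-24,0,0,0],
    [0,-25,-24,0,0,0],
    [0,-25,-24,0,0,0]
  ],
  "gripper": 100,
  "newtons": 40
}}

```text
clock: 2.6
position: [0.5075, 0.0175, 0.2433]
tool_rot: [2.101, 1.563, -0.798]
force: [-0.1, -0.8, -0.2]
grip_width: 0.0519
```

Request:
{"fn": "jog_arm", "kwargs": {
  "commands": [
    [0,0,0,-0.14,0,0],
    [0,0,0,-0.14,0,0],
    [0,0,0,-0.14,0,0],
    [0,0,0,-0.14,0,0],
    [0,0,0,-0.14,0,0],
    [0,0,0,-0.14,0,0],
    [0,0,0,-0.14,0,0],
    [0,0,0,-0.14,0,0],
    [0,0,0,-0.14,0,0],
    [0,0,0,-0.14,0,0],
    [0,0,0,-0.14,0,0],
    [0,0,0,-0.14,0,0]
  ]
}}

```text
clock: 3.8
position: [0.5098, 0.0237, 0.2442]
tool_rot: [0.69, 1.561, -0.458]
force: [0.6, -0.4, 0.1]
grip_width: 0.0517
```

```bash
cat >> h.py <<'E'
from scipy.spatial.transform import Rotation as Ro
np.set_printoptions(precision=4,suppress=True)
def st(target=None,yaw=None):
    s=observe();R=Ro.from_euler("xyz",s["tool_rot"]).as_matrix()
    y=np.arctan2(R[1,1],R[0,1])
    print("t",round(s["clock"],2),"p",s["position"],"yaw_y",y,"x",R[:,0],"w",s["grip_width"]);print("q",s["qpos"],"F",s["force"],"M",s["moment"])
    if target is not None: print("shift mm tool",R.T@(np.array(target)-s["position"])*1000)
    if yaw is not None: print("turn x",-((yaw-y+np.pi)%(2*np.pi)-np.pi))
    print("level rotvec",R.T@np.cross(R[:,0],[0,0,-1]))
    return s,R
E
python3 -c "
from h import *
st((.494,-.005,.2),0.393); save('side','s1.png')"
```

```text
t 3.8 p [0.5098 0.0237 0.2442] yaw_y 0.4227823715975428 x [ 0.0089 -0.0044 -1.    ] w 0.051740473890854156
q [ 0.3981  0.4113 -0.7346  1.8755  0.3386  0.973  -0.0643] F [ 0.5736 -0.438   0.1028] M [-0.0442  0.0085 -0.0014]
shift mm tool [ 44.1632 -26.498   19.3337]
turn x 0.029782371597542934
level rotvec [-0.      0.0077 -0.0063]
```

Request:
{"fn": "jog_arm", "kwargs": {
  "commands": [
    [15,-9,6,0.03,0.008,-0.006],
    [15,-9,6,0,0,0],
    [20,-8,7,0,0,0],
    [15,0,0,0,0,0],
    [0,0,0,0,0,0]
  ]
}}

```text
clock: 4.35
position: [0.4912, -0.0081, 0.1742]
tool_rot: [-2.206, 1.568, 2.883]
force: [-0.5, 1.1, 0.1]
grip_width: 0.0515
```

```bash
python3 -c "
from h import *
st((.494,-.005,.097),0.393)
for n,(x0,x1,y0,y1) in {'side':(140,300,110,230),'top':(215,315,90,215)}.items():
    a=save(n,n+'1.png')[y0:y1,x0:x1,::-1]; cv2.imwrite(f'pics/{n}1z.png',cv2.resize(a,None,fx=4.7,fy=4.7,interpolation=cv2.INTER_CUBIC))
"
```

```text
t 4.35 p [ 0.4912 -0.0081  0.1742] yaw_y 0.376796501119878 x [-0.0026  0.0007 -1.    ] w 0.05152109962089362
q [ 0.4147  0.4789 -0.6774  1.9848  0.4056  0.8171 -0.1149] F [-0.4662  1.0799  0.1399] M [0.0037 0.0253 0.0232]
shift mm tool [77.2029  3.9427 -1.6771]
turn x -0.01620349888012207
level rotvec [ 0.     -0.0016  0.0022]
```

View pics/side1z.png

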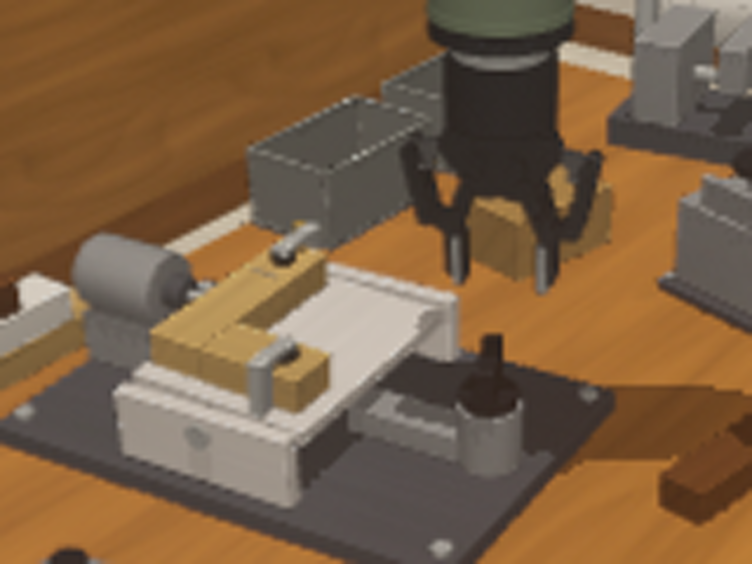

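View pics/top1z.png

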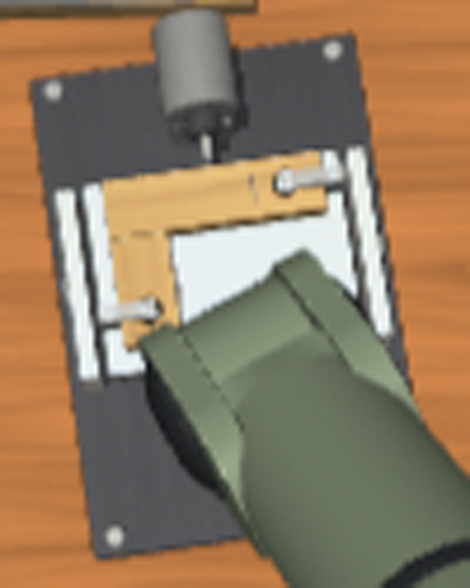

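Request:
{"fn": "jog_arm", "kwargs": {
  "commands": [
    [20,2,-1,-0.01,0,0],
    [20,1,0,0,0,0],
    [20,0,0,0,0,0],
    [12,0,0,0,0,0],
    [0,0,0,0,0,0]
  ]
}}

```text
clock: 4.95
position: [0.4974, -0.0054, 0.1054]
tool_rot: [1.212, 1.565, 0.022]
force: [0.2, -0.3, 0.4]
grip_width: 0.0521
```

```bash
python3 -c "
from h import *
st((.494,-.005,.097),0.393)
for n,(x0,x1,y0,y1) in {'side':(180,290,110,230)}.items():
    a=save(n,n+'2.png')[y0:y1,x0:x1,::-1]; cv2.imwrite(f'pics/{n}2z.png',cv2.resize(a,None,fx=4.7,fy=4.7,interpolation=cv2.INTER_CUBIC))
"
```

```text
t 4.95 p [ 0.4974 -0.0054  0.1054] yaw_y 0.38105529856447046 x [ 0.0061  0.0001 -1.    ] w 0.05208290088455523
q [ 0.3402  0.5878 -0.598   2.026   0.5248  0.675  -0.217 ] F [ 0.1733 -0.3046  0.3512] M [ 0.0262  0.0063 -0.0164]
shift mm tool [ 8.411  -3.1004 -1.6409]
turn x -0.011944701435529392
level rotvec [-0.      0.0021 -0.0057]
```

View pics/side2z.png

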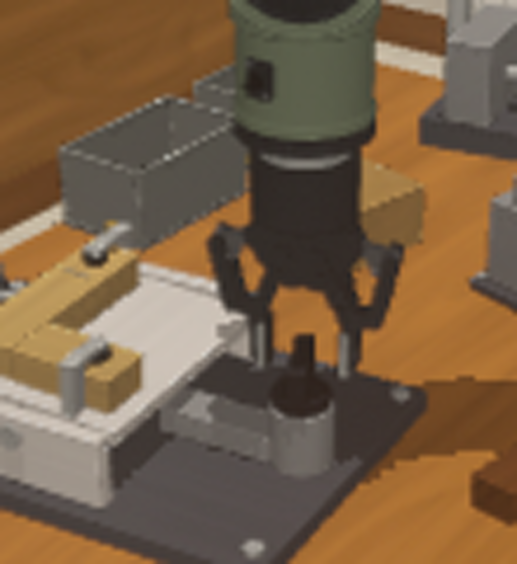

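Fingers straddle the bar (bar at about (305,350) of the crop, pads at 262 and 345). Down a bit and close.

Request:
{"fn": "jog_arm", "kwargs": {
  "commands": [
    [8,-3,-1,0,0,0],
    [0,0,0,0,0,0]
  ]
}}

```text
clock: 5.2
position: [0.4953, -0.0055, 0.0991]
tool_rot: [1.183, 1.562, -0.007]
force: [-0.2, 0.2, 0.2]
grip_width: 0.0516
```

Request:
{"fn": "jog_arm", "kwargs": {
  "commands": [
    [0,0,0,0,0,0],
    [0,0,0,0,0,0],
    [0,0,0,0,0,0],
    [0,0,0,0,0,0],
    [0,0,0,0,0,0],
    [0,0,0,0,0,0]
  ],
  "gripper": 255,
  "newtons": 30
}}

```text
clock: 5.8
position: [0.4996, -0.0049, 0.101]
tool_rot: [1.33, 1.553, 0.139]
force: [3.2, 0.3, -8.0]
grip_width: 0.014
```

```bash
python3 -c "
from h import *
st((.494,-.005,.097),0.393)"
```

```text
t 5.8 p [ 0.4996 -0.0049  0.101 ] yaw_y 0.3796328122916818 x [ 0.0179  0.0025 -0.9998] w 0.013981192134700525
q [ 0.3344  0.5924 -0.5897  2.0326  0.5383  0.6518 -0.23  ] F [ 3.21    0.3163 -7.9961] M [ 0.0102 -0.1209 -0.0261]
shift mm tool [ 3.9098 -5.2794 -1.9529]
turn x -0.013367187708318351
level rotvec [ 0.      0.0043 -0.0175]
```

Request:
{"fn": "jog_arm", "kwargs": {
  "commands": [
    [0,0,0,-0.1,0.004,-0.017],
    [0,0,0,-0.1,0,0],
    [0,0,0,-0.1,0,0],
    [0,0,0,-0.1,0,0]
  ]
}}

```text
clock: 6.2
position: [0.5008, -0.0042, 0.101]
tool_rot: [0.909, 1.568, 0.13]
force: [2.3, 2.5, -11.5]
grip_width: 0.0142
```

```bash
python3 -c "
from h import *
st((.495,-.0055,.099),0.393)"
```

```text
t 6.2 p [ 0.5008 -0.0042  0.101 ] yaw_y 0.7924277349326845 x [ 0.0029  0.0004 -1.    ] w 0.014223068126579055
q [ 0.4062  0.6273 -0.6965  2.0139  0.6126  0.7143  0.1165] F [  2.305    2.4514 -11.503 ] M [ 0.4935 -0.6269 -0.0943]
shift mm tool [ 1.9941 -5.0276 -3.2013]
turn x 0.3994277349326847
level rotvec [ 0.      0.0018 -0.0023]
```

Request:
{"fn": "jog_arm", "kwargs": {
  "commands": [
    [1,0,0,-0.1,0,0],
    [0,0,0,-0.1,0,0],
    [0,0,0,-0.1,0,0],
    [0,0,0,-0.1,0,0]
  ]
}}

```text
clock: 6.6
position: [0.5015, -0.0031, 0.101]
tool_rot: [0.677, 1.565, 0.316]
force: [3.1, 4.0, -12.4]
grip_width: 0.0142
```

```bash
python3 -c "
from h import *
st((.495,-.0055,.099),0.393)
for n,(x0,x1,y0,y1) in {'side':(140,290,110,230)}.items():
    a=save(n,n+'3.png')[y0:y1,x0:x1,::-1]; cv2.imwrite(f'pics/{n}3z.png',cv2.resize(a,None,fx=4.7,fy=4.7,interpolation=cv2.INTER_CUBIC))
"
```

```text
t 6.6 p [ 0.5015 -0.0031  0.101 ] yaw_y 1.2098308093337085 x [ 0.0052  0.0017 -1.    ] w 0.014176704488746097
q [ 0.4736  0.6596 -0.7974  2.0107  0.6921  0.7564  0.4631] F [  3.0981   4.006  -12.432 ] M [ 0.7239 -0.7064 -0.0608]
shift mm tool [ 2.0119 -4.568  -5.2507]
turn x 0.8168308093337084
level rotvec [-0.      0.0043 -0.0034]
```

View pics/side3z.png

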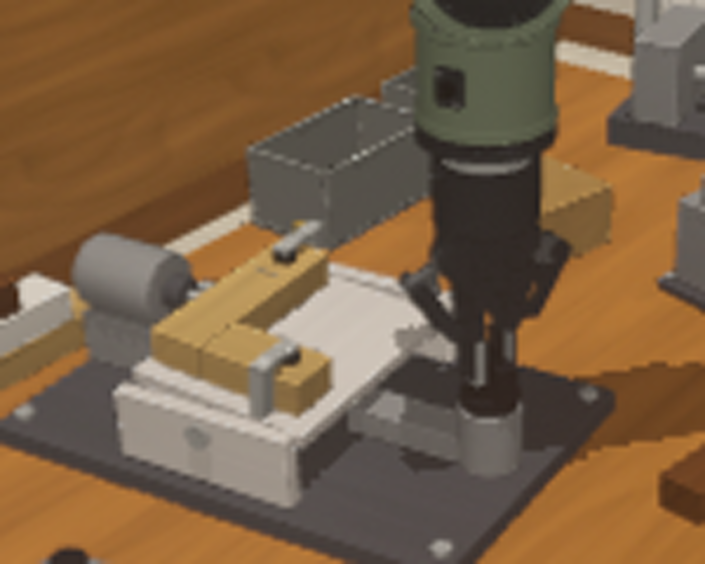

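Request:
{"fn": "jog_arm", "kwargs": {
  "commands": [
    [0,0,0,-0.1,0,0],
    [0,0,0,-0.1,0,0],
    [0,0,0,-0.1,0,0]
  ]
}}

```text
clock: 6.95
position: [0.5017, -0.0022, 0.101]
tool_rot: [0.569, 1.564, 0.525]
force: [1.4, 3.6, -10.0]
grip_width: 0.0142
```

```bash
python3 -c "
from h import *
st((.495,-.0055,.099),0.393)"
```

```text
t 6.95 p [ 0.5017 -0.0022  0.101 ] yaw_y 1.5266632642927223 x [ 0.006   0.0035 -1.    ] w 0.01417981166848328
q [ 0.5215  0.6878 -0.8717  2.0086  0.7479  0.7921  0.7311] F [ 1.4311  3.6229 -9.974 ] M [ 0.7444 -0.3183 -0.0803]
shift mm tool [ 1.9752 -3.6042 -6.598 ]
turn x 1.1336632642927222
level rotvec [ 0.      0.0059 -0.0037]
```

Request:
{"fn": "jog_arm", "kwargs": {
  "commands": [
    [0,0,0,-0.06,0,0],
    [0,0,0,-0.06,0,0]
  ]
}}

```text
clock: 7.15
position: [0.5017, -0.0018, 0.101]
tool_rot: [0.549, 1.563, 0.631]
force: [1.1, 2.4, -7.3]
grip_width: 0.0143
```

```bash
python3 -c "
from h import *
st((.495,-.0055,.099),0.393)"
```

```text
t 7.15 p [ 0.5017 -0.0018  0.101 ] yaw_y 1.653424152732933 x [ 0.0062  0.0045 -1.    ] w 0.01430092292543677
q [ 0.5398  0.6999 -0.9009  2.0079  0.7691  0.8071  0.8394] F [ 1.0741  2.3592 -7.2716] M [ 0.4732 -0.2076 -0.0545]
shift mm tool [ 1.9542 -3.1844 -7.0356]
turn x 1.260424152732933
level rotvec [-0.      0.0065 -0.004 ]
```

Request:
{"fn": "jog_arm", "kwargs": {
  "commands": [
    [0,0,0,-0.05,0,0]
  ]
}}

```text
clock: 7.25
position: [0.5017, -0.0016, 0.101]
tool_rot: [0.531, 1.563, 0.666]
force: [1.8, 3.0, -7.8]
grip_width: 0.0145
```

```bash
python3 -c "
from h import *
st((.495,-.0055,.099),0.393)"
```

```text
t 7.25 p [ 0.5017 -0.0016  0.101 ] yaw_y 1.7058995890395159 x [ 0.0062  0.0049 -1.    ] w 0.014451460152708422
q [ 0.5472  0.705  -0.9128  2.0077  0.7777  0.8134  0.8845] F [ 1.8377  2.9957 -7.8291] M [ 0.394  -0.2423 -0.2045]
shift mm tool [ 1.9455 -2.9452 -7.183 ]
turn x 1.3128995890395159
level rotvec [ 0.      0.0068 -0.004 ]
```

Request:
{"fn": "jog_arm", "kwargs": {
  "commands": [
    [0,0,0,-0.05,0,0]
  ]
}}

```text
clock: 7.35
position: [0.5017, -0.0015, 0.101]
tool_rot: [0.52, 1.563, 0.706]
force: [0.4, 2.4, -5.0]
grip_width: 0.0143
```

```bash
python3 -c "
from h import *
st((.495,-.0055,.099),0.393)"
```

```text
t 7.35 p [ 0.5017 -0.0015  0.101 ] yaw_y 1.757048427889899 x [ 0.0062  0.0053 -1.    ] w 0.014325035640127512
q [ 0.5544  0.71   -0.9243  2.0073  0.7859  0.8197  0.9287] F [ 0.3815  2.3662 -4.95  ] M [ 0.4347 -0.2042 -1.2904]
shift mm tool [ 1.9729 -2.686  -7.3492]
turn x 1.364048427889899
level rotvec [ 0.      0.0071 -0.0041]
```

Request:
{"fn": "jog_arm", "kwargs": {
  "commands": [
    [0,0,0,0.1,0.007,-0.004],
    [0,0,0,0.1,0,0],
    [0,0,0,0.1,0,0],
    [0,0,0,0.1,0,0],
    [0,0,0,0.1,0,0],
    [0,0,0,0.1,0,0],
    [0,0,0,0.1,0,0],
    [0,0,0,0.1,0,0],
    [0,0,0,0.1,0,0],
    [0,0,0,0.1,0,0],
    [0,0,0,0.1,0,0],
    [0,0,0,0.1,0,0],
    [0,0,0,0.1,0,0],
    [0,0,0,0.1,0,0],
    [0,0,0,0.1,0,0],
    [0,0,0,0.1,0,0],
    [0,0,0,0.1,0,0],
    [0,0,0,0.1,0,0]
  ]
}}

```text
clock: 9.15
position: [0.4984, -0.005, 0.101]
tool_rot: [-0.819, 1.564, -2.508]
force: [-0.4, 1.6, -6.4]
grip_width: 0.0144
```

```bash
python3 -c "
from h import *
st((.495,-.0055,.099),-.303)"
```

```text
t 9.15 p [ 0.4984 -0.005   0.101 ] yaw_y -0.11743915692817884 x [-0.0051 -0.0038 -1.    ] w 0.014434662092618308
q [ 0.2421  0.5755 -0.469   2.0217  0.4263  0.6456 -0.6268] F [-0.4442  1.6158 -6.3985] M [0.3052 0.0399 0.0347]
shift mm tool [ 2.0099 -3.3216  0.8988]
turn x 0.18556084307182097
level rotvec [0.     0.0043 0.0046]
```

Request:
{"fn": "jog_arm", "kwargs": {
  "commands": [
    [0,0,0,0.09,0,0],
    [0,0,0,0.095,0,0],
    [0,0,0,0,0,0]
  ]
}}

```text
clock: 9.45
position: [0.4978, -0.0048, 0.101]
tool_rot: [-0.661, 1.564, -2.544]
force: [2.6, 0.4, -9.4]
grip_width: 0.0143
```

```bash
python3 -c "
from h import *
st((.495,-.0055,.099),-.303)
for n,(x0,x1,y0,y1) in {'side':(140,290,110,230)}.items():
    a=save(n,n+'4.png')[y0:y1,x0:x1,::-1]; cv2.imwrite(f'pics/{n}4z.png',cv2.resize(a,None,fx=5,fy=4.9,interpolation=cv2.INTER_CUBIC))
"
```

```text
t 9.45 p [ 0.4978 -0.0048  0.101 ] yaw_y -0.3123159942746111 x [-0.0059 -0.004  -1.    ] w 0.014342017562127815
q [ 0.2038  0.5668 -0.418   2.0246  0.3832  0.6322 -0.7829] F [ 2.5651  0.4207 -9.3578] M [-0.1247 -0.7139 -0.0598]
shift mm tool [ 2.033  -2.4033  1.4963]
turn x -0.00931599427461105
level rotvec [-0.      0.0056  0.0044]
```

View pics/side4z.png

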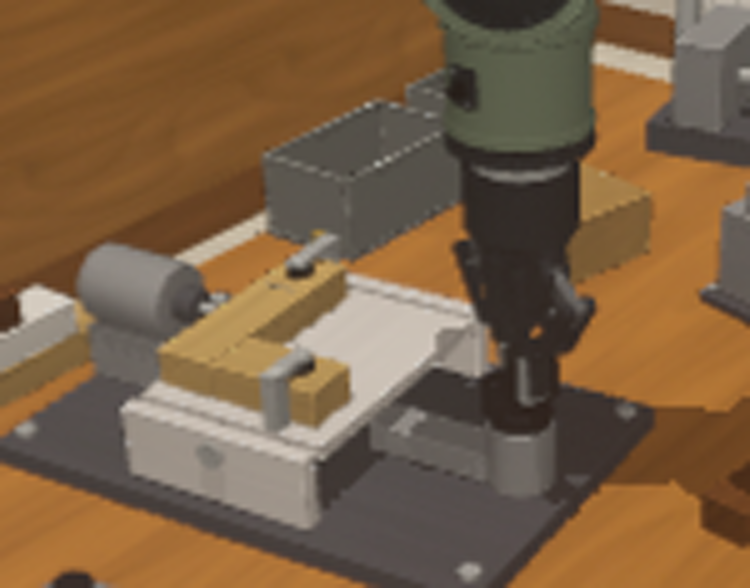

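Request:
{"fn": "jog_arm", "kwargs": {
  "commands": [
    [0,0,0,0,0,0],
    [0,0,0,0,0,0],
    [0,0,0,0,0,0],
    [0,0,0,0,0,0]
  ],
  "gripper": 100
}}

```text
clock: 9.9
position: [0.4983, -0.0048, 0.1017]
tool_rot: [-0.563, 1.565, -2.436]
force: [-0.8, -0.6, 0.0]
grip_width: 0.0523
```

Request:
{"fn": "jog_arm", "kwargs": {
  "commands": [
    [-10,0,0,0,0,0],
    [-20,0,0,0,0,0],
    [-30,0,0,0,0,0],
    [-30,0,0,0,0,0],
    [-30,0,0,0,0,0],
    [0,0,0,0,0,0]
  ]
}}

```text
clock: 10.5
position: [0.4983, -0.0038, 0.2294]
tool_rot: [-0.736, 1.565, -2.606]
force: [-0.3, -0.6, -0.6]
grip_width: 0.0518
```

```bash
python3 -c "
from h import *
st((.4885,-.3855,.22),-.303)
"
```

```text
t 10.5 p [ 0.4983 -0.0038  0.2294] yaw_y -0.2989865613182869 x [-0.0053 -0.0032 -1.    ] w 0.0518084485252126
q [ 0.2924  0.3772 -0.5173  1.9178  0.2351  0.9117 -0.6399] F [-0.2725 -0.5897 -0.6163] M [ 0.003  -0.004  -0.0244]
shift mm tool [ 10.6929 103.1223 367.6517]
turn x 0.004013438681713222
level rotvec [0.     0.0046 0.0042]
```

Request:
{"fn": "jog_arm", "kwargs": {
  "commands": [
    [1,6,23,0,0.005,0.004],
    [1,6,23,0,0,0],
    [0,6,23,0,0,0],
    [0,6,23,0,0,0],
    [0,6,23,0,0,0],
    [0,6,23,0,0,0],
    [0,6,23,0,0,0],
    [0,6,23,0,0,0],
    [0,6,23,0,0,0],
    [0,6,23,0,0,0],
    [0,6,23,0,0,0],
    [0,6,23,0,0,0],
    [0,6,23,0,0,0],
    [0,6,23,0,0,0],
    [0,6,20,0,0,0],
    [0,0,0,0,0,0]
  ],
  "gripper": 255
}}

```text
clock: 12.1
position: [0.4815, -0.3697, 0.231]
tool_rot: [2.704, 1.568, 0.842]
force: [-1.4, 0.1, -0.2]
grip_width: 0.0001
```

```bash
python3 -c "
from h import *
st((.4885,-.3855,.16),-.303)
for n,(x0,x1,y0,y1) in {'side':(140,290,110,230),'top':(215,315,90,215)}.items():
    a=save(n,n+'5.png')[y0:y1,x0:x1,::-1]; cv2.imwrite(f'pics/{n}5z.png',cv2.resize(a,None,fx=4.7,fy=4.7,interpolation=cv2.INTER_CUBIC))
"
```

```text
t 12.1 p [ 0.4815 -0.3697  0.231 ] yaw_y -0.2912683001402926 x [ 0.0019  0.0021 -1.    ] w 7.095654347536938e-05
q [ 0.8351  0.5289 -0.402   1.6469  0.2316  1.0128  0.068 ] F [-1.3708  0.0945 -0.2239] M [-0.0071  0.0323 -0.0181]
shift mm tool [70.9519 11.1759 13.3464]
turn x 0.011731699859707234
level rotvec [ 0.     -0.0025 -0.0012]
```

View pics/side5z.png

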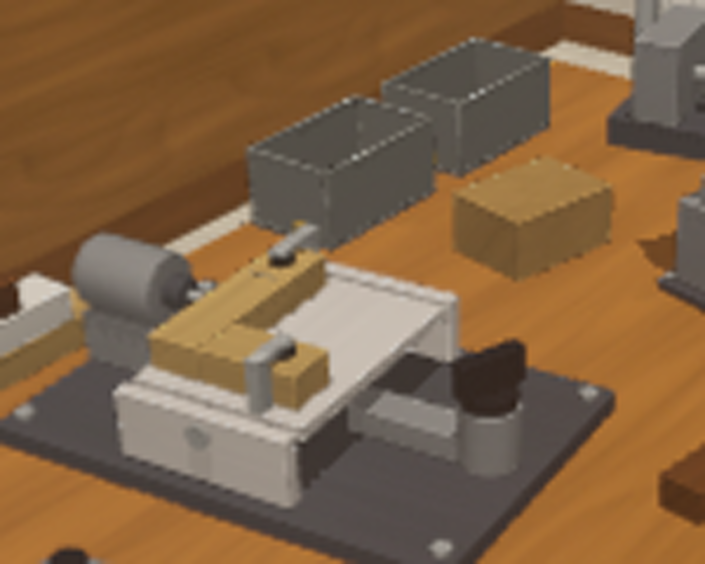

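View pics/top5z.png

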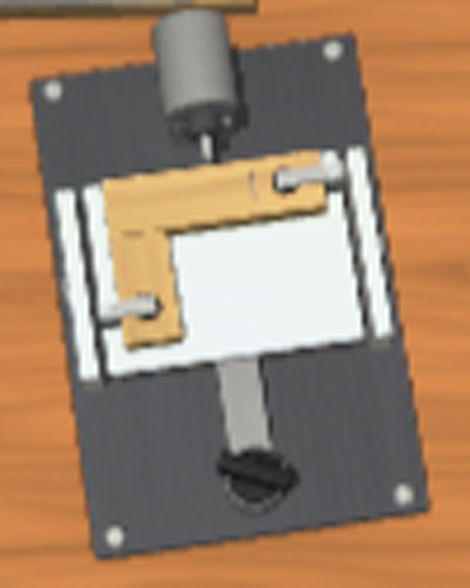

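```bash
python3 -c "
from h import *
im=cv2.imread('pics/top5.png')
im0=cv2.imread('pics/top0.png')
for g in (im0,im):
    c=g[178:204,256:284].max(2); m=(c<38).astype(np.uint8)
    n,l,s,ce=cv2.connectedComponentsWithStats(m); i=1+np.argmax(s[1:,4])
    ys,xs=np.nonzero(l==i); P=np.array([atz('top',(x+256,y+178),.112)[:2] for x,y in zip(xs,ys)])
    w,v=np.linalg.eigh(np.cov(P.T)); d=v[:,1]; print(len(P),P.mean(0),np.arctan(d[1]/d[0]),np.sqrt(w*12))
"
```

```text
23 [ 0.4899 -0.0078] -1.0516855238086968 [0.0055 0.0555]
16 [ 0.4878 -0.0038] 1.296317516326857 [0.0046 0.0547]
```

Request:
{"fn": "jog_arm", "kwargs": {
  "commands": [
    [10,6,7,0,-0.002,-0.001],
    [20,5,6,0,0,0],
    [20,0,0,0,0,0],
    [10,0,0,0,0,0],
    [0,0,0,0,0,0]
  ]
}}

```text
clock: 12.7
position: [0.4911, -0.3806, 0.1679]
tool_rot: [2.866, 1.569, 1.011]
force: [-0.1, -0.4, 0.7]
grip_width: -0.0002
```

```bash
python3 -c "
from h import *
st((.4885,-.3855,.145),-.303)
for n,(x0,x1,y0,y1) in {'side':(260,350,80,190)}.items():
    a=save(n,n+'6.png')[y0:y1,x0:x1,::-1]; cv2.imwrite(f'pics/{n}6z.png',cv2.resize(a,None,fx=5,fy=5,interpolation=cv2.INTER_CUBIC))
"
```

```text
t 12.7 p [ 0.4911 -0.3806  0.1679] yaw_y -0.2836942471832261 x [ 0.0011  0.0017 -1.    ] w -0.00016080412729580385
q [ 0.8203  0.6214 -0.3802  1.6636  0.2747  0.9098  0.0511] F [-0.1385 -0.3665  0.7255] M [-0.007   0.0116  0.015 ]
shift mm tool [22.883  -1.1749  5.5135]
turn x 0.019305752816773936
level rotvec [-0.     -0.0019 -0.0005]
```

View pics/side6z.png

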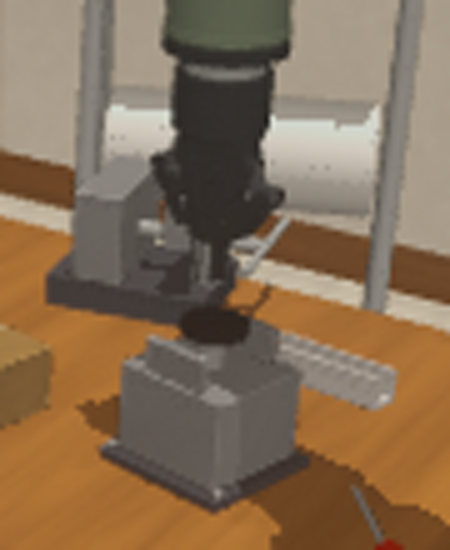

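Request:
{"fn": "jog_arm", "kwargs": {
  "commands": [
    [8,-1,4,0,-0.002,0],
    [8,0,1,0,0,0],
    [5,0,0,0,0,0],
    [0,0,0,0,0,0]
  ]
}}

```text
clock: 13.15
position: [0.4897, -0.3859, 0.1478]
tool_rot: [1.172, 1.567, -0.682]
force: [0.2, 0.2, 0.8]
grip_width: -0.0002
```

Request:
{"fn": "jog_arm", "kwargs": {
  "commands": [
    [3,0,0,0,0,0],
    [0,0,0,0,0,0]
  ]
}}

```text
clock: 13.35
position: [0.4898, -0.386, 0.1449]
tool_rot: [1.194, 1.566, -0.661]
force: [-0.4, -0.1, 1.0]
grip_width: 0.0
```

```bash
python3 -c "
from h import *
st((.4885,-.3855,.130),-.303)
"
```

```text
t 13.35 p [ 0.4898 -0.386   0.1449] yaw_y -0.2834427336904991 x [ 0.0034 -0.0027 -1.    ] w 1.1997266838251327e-06
q [ 0.8198  0.6505 -0.3694  1.6776  0.2925  0.8639  0.0453] F [-0.399  -0.0634  1.0117] M [-0.0267  0.0482  0.0265]
shift mm tool [14.846  -1.4311 -0.1188]
turn x 0.019557266309500942
level rotvec [-0.      0.0016 -0.004 ]
```

Request:
{"fn": "jog_arm", "kwargs": {
  "commands": [
    [3,0,0,0,0,0],
    [0,0,0,0,0,0]
  ]
}}

```text
clock: 13.55
position: [0.4899, -0.386, 0.1419]
tool_rot: [1.201, 1.566, -0.653]
force: [0.5, 0.9, 0.0]
grip_width: -0.0
```

Request:
{"fn": "jog_arm", "kwargs": {
  "commands": [
    [3,0,0,0,0,0],
    [0,0,0,0,0,0]
  ]
}}

```text
clock: 13.75
position: [0.4903, -0.3862, 0.1392]
tool_rot: [1.195, 1.565, -0.659]
force: [-1.9, 0.5, 4.7]
grip_width: 0.0003
```

Request:
{"fn": "jog_arm", "kwargs": {
  "commands": [
    [3,0,0,0,0,0],
    [0,0,0,0,0,0]
  ]
}}

```text
clock: 13.95
position: [0.4903, -0.3862, 0.1366]
tool_rot: [1.169, 1.565, -0.685]
force: [-1.6, 1.0, 4.6]
grip_width: 0.0004
```

```bash
python3 -c "
from h import *
st((.4885,-.3855,.130),-.303)
"
```

```text
t 13.95 p [ 0.4903 -0.3862  0.1366] yaw_y -0.2833772193687955 x [ 0.0046 -0.0038 -1.    ] w 0.0003849157305046044
q [ 0.8169  0.6609 -0.3657  1.6828  0.2985  0.8472  0.0403] F [-1.5772  1.0084  4.6051] M [ 0.2148  0.3931 -0.0279]
shift mm tool [ 6.5889 -1.9732 -0.1883]
turn x 0.019622780631204595
level rotvec [ 0.      0.0023 -0.0055]
```

Request:
{"fn": "jog_arm", "kwargs": {
  "commands": [
    [3,0,0,0,0.002,-0.005],
    [2,0,0,0,0,0],
    [0,0,0,0,0,0]
  ]
}}

```text
clock: 14.25
position: [0.4904, -0.3863, 0.1326]
tool_rot: [0.788, 1.57, -1.066]
force: [-2.4, 1.7, 6.6]
grip_width: -0.0003
```

Request:
{"fn": "jog_arm", "kwargs": {
  "commands": [
    [2,0,0,0,0,0],
    [0,0,0,0,0,0]
  ]
}}

```text
clock: 14.45
position: [0.4904, -0.3863, 0.1313]
tool_rot: [0.674, 1.57, -1.18]
force: [-2.7, 1.6, 8.3]
grip_width: -0.0002
```

```bash
python3 -c "
from h import *
st((.4885,-.3855,.129),-.303)
for n,(x0,x1,y0,y1) in {'side':(260,350,80,190)}.items():
    a=save(n,n+'7.png')[y0:y1,x0:x1,::-1]; cv2.imwrite(f'pics/{n}7z.png',cv2.resize(a,None,fx=5,fy=5,interpolation=cv2.INTER_CUBIC))
"
```

```text
t 14.45 p [ 0.4904 -0.3863  0.1313] yaw_y -0.28361433195757807 x [ 0.0004 -0.0011 -1.    ] w -0.0001549253613915952
q [ 0.8149  0.67   -0.3636  1.6812  0.3007  0.8449  0.0387] F [-2.6861  1.6103  8.3157] M [0.3216 0.4432 0.0309]
shift mm tool [ 2.3259 -2.0627 -0.2141]
turn x 0.019385668042422033
level rotvec [-0.      0.0009 -0.0007]
```

View pics/side7z.png

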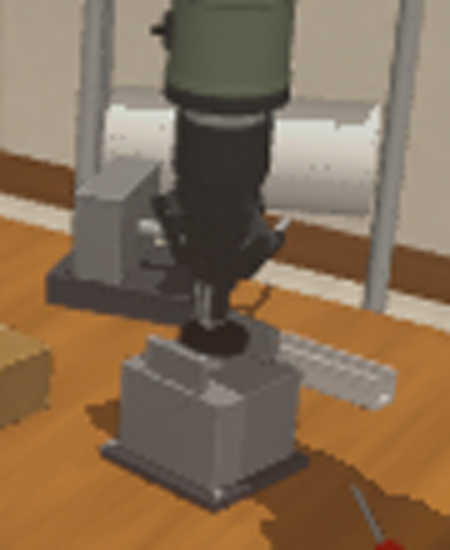

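Request:
{"fn": "jog_arm", "kwargs": {
  "commands": [
    [2.5,0,0,0,0,0]
  ]
}}

```text
clock: 14.6
position: [0.4904, -0.3863, 0.1296]
tool_rot: [0.634, 1.569, -1.22]
force: [-3.0, 1.6, 8.6]
grip_width: 0.0001
```

```bash
python3 -c "
from h import *
st((.4885,-.3855,.129),-.303)
"
```

```text
t 14.6 p [ 0.4904 -0.3863  0.1296] yaw_y -0.283691468278993 x [ 0.0005 -0.0013 -1.    ] w 9.599674875583401e-05
q [ 0.8142  0.6722 -0.3627  1.6824  0.302   0.8415  0.0375] F [-2.9763  1.6445  8.6215] M [ 0.346   0.5164 -0.0098]
shift mm tool [ 0.5817 -2.0587 -0.2254]
turn x 0.019308531721006883
level rotvec [ 0.      0.0011 -0.0008]
```

```bash
python3 -c "
from h import *
for i in range(8): im=grab_frame('side')
cv2.imwrite('pics/side8.png',im[:,:,::-1])
st((.4885,-.3855,.129),-.303)
cv2.imwrite('pics/side8z.png',cv2.resize(im[120:225,140:350,::-1],None,fx=3.7,fy=3.7,interpolation=cv2.INTER_CUBIC))
"
```

```text
t 15.0 p [ 0.4904 -0.3863  0.1295] yaw_y -0.2837158817397301 x [ 0.0005 -0.0013 -1.    ] w 1.76059304553226e-05
q [ 0.8142  0.6723 -0.3626  1.6824  0.302   0.8414  0.0375] F [-2.1295  1.5488  8.1218] M [0.3837 0.6153 0.0135]
shift mm tool [ 0.4913 -2.0516 -0.2383]
turn x 0.019284118260269878
level rotvec [-0.      0.0011 -0.0008]
```

View pics/side8z.png

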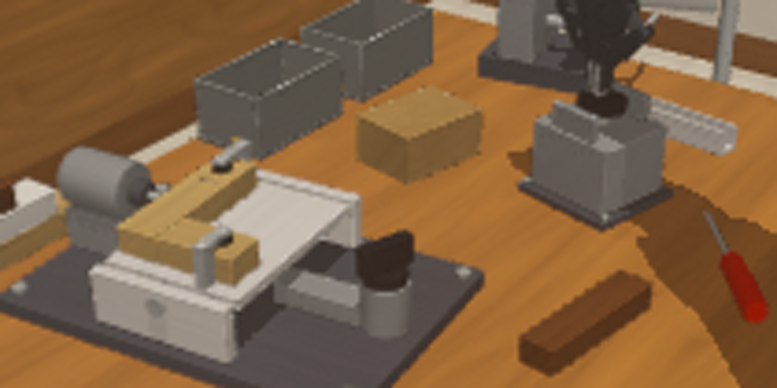

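The hold is steady: about 8.1 N with the fingertips at z ≈ 0.1185. The table looks flush with its rails at about (235,300) in the crop. I'm handing in now.

```bash
python3 -c "
from h import *
bot.job_done(); st()"
```

```text
the job is handed in; nothing more can be done
the job is handed in; nothing more can be done
```

I set the table level with the knob, then pressed the plunger to its middle position and handed the job in while still holding it there. The hand-in reported no verdict, and I could read no state after it.

- **Table:** I gripped the knob and turned it counter-clockwise to its end stop. The wrist moment rose there, at a gripper yaw of about 1.70 rad. I then turned it clockwise by about 2.0 rad, to a yaw of −0.31 rad, and let go.
    - The bar's direction at the stop matched the station's yaw, and the start angle came out at about 1.3 rad, at the edge of the stated range.
    - The side picture shows the table flush with the rails, but I did not measure the tilt to better than about a pixel.
- **Knob angle check:** A rough reading of the bar in the top picture gave about 1.97 rad, against the 2.0 rad needed. The same method was off by about 0.14 rad on the start picture, so it is only weak support.
- **Plunger:** I pressed it with closed fingers, and contact came at a cap top height of about 130 mm. My last reading before handing in, steady over 0.4 s, showed the cap top at about 118.5 mm. The upward force was about 8.1 N, against roughly 8 N expected at the middle position.
- **Other things:** I did not go near the feed button or the purple look-alikes. The carton, dark wood offcut and screwdriver look unmoved in the last picture. I did not check the other loose things at the end.

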